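# Press a bush home and ease the sprung lever up

## Robot

A 6-joint arm with a two-finger parallel gripper is mounted at the origin on a cart in front of the work surface, level with it; the furniture and walls round the work are solid. World frame = base frame: x ahead of the robot, y to its left, z up, the work surface at z = 0. Lengths are in mm, angles in degrees, forces in N, time in s.
With the tool pointing down it reaches from about 325 to 925 mm from the base axis. Payload 3.1 kg.
Tool frame: the origin (TCP) lies at the very end of the fingers, on their centre line; the grasp point (between the pads) lies grasp_offset behind it (grasp_offset is the distance from the TCP to the grasp point, in mm); z points along the fingers, y is the line along which they close (so a half turn about z gives the same grasp; the last joint's range is limited). The gripper opens to 85 mm and grips with 20 to 120 N. Pads are 22 mm wide; open, the fingers measure 114 mm over their backs; the gripper's body (76 mm by 85 mm) begins 54 mm behind the grasp point. The pads swing forward as they close: fully open they stand 13 mm farther back than shut.
Start: joints at [64.274, 12.427, 92.441, -0, 75.132, -6.429], TCP at [206.525, 589.904, 231.3] pointing down, gripper open.
Joint ranges: [-157.48, 157.48], [-44.54, 120.13], [17.64, 146.25], [-64.5, 244.5], [7.68, 150.69], [-147.95, 147.95]. Speed limits (degrees/s): [159.86, 159.86, 180, 180, 180, 180].

## Interface

Orientations are given as [roll, pitch, yaw] about the fixed x, y, z axes, in that order (R = Rz(yaw) Ry(pitch) Rx(roll)).
In Python, from station import * gives the robot as it stands. Calls block until the motion is done:
- goto(position, orientation): joint-space move of the TCP to a pose.
- move_l(position, attitude=None, speed=150): straight line of the TCP; attitude=None keeps the orientation; speed is the mean speed in mm/s.
- move_j(angles): joint-space move.
- grip(opening, squeeze=None): finger opening in mm; squeeze is the grip in N (None keeps the last); returns when the fingers have stopped.
- wait(seconds).
- solve_ik(position, orientation): joint angles nearest the present ones, or None.
- get_obs(): the state.
- get_image(name): name is "scene" or "top"; returns the picture (384x512x3 uint8, red, green, blue); there is no depth.
- get_calibration(name): a dict with "fx", "fy", "cx", "cy" (pixels), "R" (3x3) and "t" (3): a world point X has camera coordinates R X + t. Camera axes: x right, y down, z forward; pixel columns grow to the right and rows downward; lengths in mm; the calibration is good to about 2 mm. A picture is of the moment at which its call begins. get_calibration takes no time and is no camera call.
A pose or a line that the arm cannot do raises Unreachable and nothing moves.
- sign_off(): hands the job in; it is judged then, once.
Trained networks look in the newest picture that a camera, given by its name, has taken for a name from the list of things; names that differ only in an ending like _2 or _b are one class to them, and where a whole thing is asked for, a point or a joint stands for the part that bears it (a point fixed in the world has none). Each returns a list of dicts, best first, with "score" (0 to 1); they miss things now and then, are a little off and sometimes report something else, mostly with a low value. They report only what shows in the picture. A call takes as long as a camera call. They do not tell look-alikes from the thing itself.
- spot_in(name, camera): "extent" ([centre column, centre row, width, height] in pixels, round what is visible of it).
- regions_of(name, camera): "region" (384x512 bool, what is visible of it) and "extent" ([centre column, centre row, width, height] in pixels, round what is visible of it).
The state is a dict: "t": time; "joint_pos": joint angles; "qvel": joint speeds; "effort": joint torques, N m; "tcp_pos": TCP position; "ee_rot": TCP orientation; "wrist_force": force on the tool from outside, world axes, zero at the start; "moment": the same for the moment, N m; "grip_width": finger opening in mm; "grip_force": force on a finger pad.
Only numpy, scipy, OpenCV 4.12 (cv2) and the standard library are available. Lean on these libraries where they do the work, as an engineer would, in place of code of your own. Each camera call takes 0.05 s, during which the arm holds its last target. There are 200 camera calls.

## Task

Two small hand presses stand on the bench; one has a wooden block under it with a brass bush standing proud of the wood. Push that press's red lever pad down until the bush is fully home in the block, then let the spring-loaded lever come back up slowly under your hand, all the way to the top, without ever letting it snap back. Work the bush only with the press, keep the block in its place, and do not work the empty press.

Things in the scene. Friction and masses are not known exactly. Their poses are not given: they have to be found in the camera images.
- press: The loaded hand press, fixed to the bench (green base plate 170 x 94 x 15 mm). Origin: on the bench top under the centre of the anvil, where the block sits. Its x axis points from the origin to the lever's hinge; the lever reaches out along its -x, towards the robot.
- press_pad (a point): Centre of the top face of the red pad (56 mm along the lever, 42 mm across, 12 mm thick) at the free end of the loaded press's lever; it moves with the lever. With the lever up it stands 170 mm above the bench and 171 mm (level) from the hinge; with the lever down 97 mm above the bench and 191 mm from the hinge. The pad's face slopes 0.2 rad one way with the lever up, is level at mid stroke and slopes 0.2 rad the other way at the bottom. To be pushed from above.
- press_hinge (a point): Centre of the loaded press's lever hinge: 80 mm along the press's +x from its origin and 85 mm above the bench. The hinge axis is the press's y axis.
- press_lever (a joint): Angle of the loaded press's lever, rad: 0 = fully up (rest, a stop), 0.40 = fully down. The pad centre goes round the hinge at about 190 mm: 73 mm down and 20 mm away from the hinge in all. A spring always drives the lever up: about 4 N at the pad at the top, 9 N at the bottom, plus about 6 N while the bush is moving; let go, it snaps up at several rad/s. Its return must stay below 1.5 rad/s (about 0.28 m/s at the pad).
- block: Wooden block 62 x 140 x 35 mm, loose, lying on the 15 mm base plate of the loaded press, long side across the lever. Origin: centre of its underside.
- bush (a joint): How far the brass bush (14 mm across, upright in the middle of the block's top) has been pressed in, m: 0 = 12 mm proud, 0.012 = flush with the wood. Starts 8 to 12 mm proud. A tight fit: about 15 N moves it and it stays where it is left. The lever's steel foot, 80 mm from the hinge, meets it in the last third of the stroke and is level with the top of the wood at lever angle 0.40.
- spare_press_pad (a point): The same point on the red pad of the second, empty press, which looks the same but has no block under it.
- spare_press_lever (a joint): Lever angle of the empty press, rad, as for the other; it stays at 0.
Mind the look-alikes: they are no part of the job. Leave any green look-alike of the block alone.

How it is judged (in metres and radians):
On the way, in this order (a step that is already met when the one before it is completed fails the run):
1. the lever of the loaded press is down and the bush is home (at most 2 mm proud) (value of joint bush above 0.01 m and value of joint press_lever above 0.34 rad), for 0.1 s.
2. the lever is back up (value of joint press_lever below 0.04 rad), for 0.2 s.
At the end, for the whole second after the job is handed in: The bush is at most 2 mm proud of the block, the lever of the loaded press is up (within 0.04 rad of its top stop), the empty press's lever is up, and the block rests flat on the loaded press's base plate within 20 mm of the press's centre (value of joint bush above 0.01 m and value of joint each of press_lever, spare_press_lever below 0.04 rad and horizontal distance between block and press below 0.02 m and height (world z) of block between 0.011 and 0.019 m and angle between block's own z axis and vertical below 0.1 rad and linear speed of block below 0.02 m/s); the robot touches nothing.
It fails at once if the loaded press's lever snaps back (returns faster than 1.5 rad/s) (velocity of joint press_lever below -1.5 rad/s).
It fails at once if the empty press is worked (its lever goes down more than 0.1 rad) (value of joint spare_press_lever above 0.1 rad).
It fails at once if the block is moved more than 20 mm (distance of block from where it was at the start of the episode above 0.02 m).
It fails at once if the robot's fingers push on the block or the bush themselves (contact force between the fingers and block above 3 N).
It also fails if it takes over 38 s, if anything falls off the work surface, if the arm or the gripper's body presses on something with over 40 N, if the wrist force passes 120 N, or if a joint passes its speed limit or range.

## Working session

There is one attempt and no reset: what is moved stays moved. The work goes in short steps, each a Python script; the robot and the scene stay as the last script left them, time stands still between calls to the robot, and variables do not carry over. Pictures are saved under pics/ and viewed, at most 10 in all, crops included, and the job is handed in when it is done.

```bash
mkdir -p pics
python3 - <<'E'
from station import *
import cv2,numpy as np
ims=[]
for c in("scene","top"):
    im=get_image(c);cv2.imwrite(f"pics/{c}0.png",im[:,:,::-1])
    for n in("press_pad","press","block","bush"):
        for d in spot_in(n,c)[:4]:print(c,n,round(d["score"],2),np.round(d["extent"],1))
    k=get_calibration(c);print({a:np.round(b,3).tolist() for a,b in k.items()})
o=get_obs();print(o["t"],o["tcp_pos"],o["ee_rot"],o["wrist_force"])
E
```

```text
scene press_pad 0.74 [319.8 220.6  69.4  30. ]
scene press 0.88 [325.9 240.   80.5  67.8]
scene block 0.86 [328.8 251.5  51.5  37.8]
scene block 0.68 [248.4 242.1  53.8  29.1]
{'fx': 412.901, 'fy': 412.901, 'cx': 259.641, 'cy': 191.048, 'R': [[0.749, -0.662, 0.005], [-0.264, -0.306, -0.914], [0.607, 0.684, -0.405]], 't': [-448.094, 263.829, 916.767]}
top press_pad 0.66 [335.7 182.   28.4  75.2]
top press 0.66 [334.8 178.1  41.4  68.2]
top block 0.79 [334.5 177.7  48.4  29.7]
top block 0.79 [273.9 211.8  49.9  43.3]
top bush 0.48 [336.5 178.2  32.4  67.1]
{'fx': 418.741, 'fy': 418.741, 'cx': 262.328, 'cy': 189.866, 'R': [[0.025, -1.0, -0.017], [-0.993, -0.023, -0.113], [0.112, 0.02, -0.993]], 't': [-59.795, 561.035, 1240.341]}
0.5 [206.53439823 589.87426264 231.23544797] [-1.79995090e+02  8.10807436e-05  1.60699805e+02] [-0.83466019 -0.30428979 -0.19891217]
```

View pics/scene0.png

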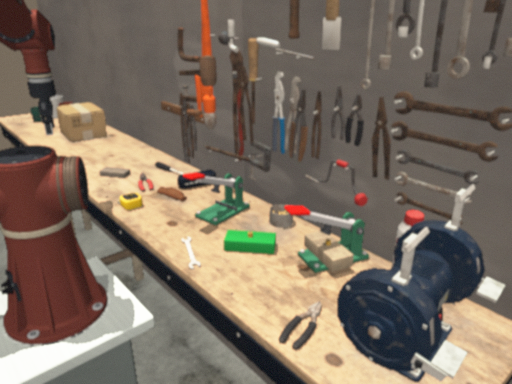

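View pics/top0.png

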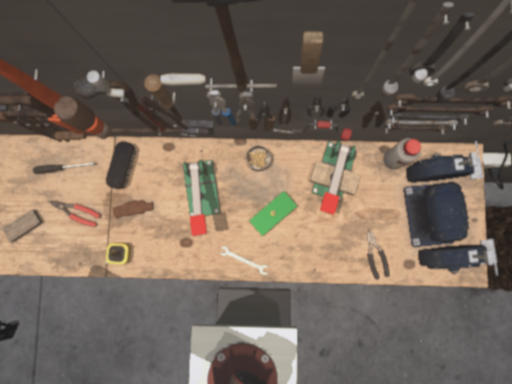

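The loaded press is on the right: its pad is at about (330,203) in top and (297,211) in scene, with the wooden block beneath at (335,178) in top. Things that could be mistaken for it are the empty press's pad at (198,226) in top and (191,179) in scene, the green block look-alike at (273,213), and the small red-tipped items at (346,133) and (404,150). I choose the right-hand press because it has wood under its lever, and will check that in a close crop.

```bash
cat > h.py <<'E'
from station import *
import cv2,numpy as np
def proj(c,P):
    k=get_calibration(c);X=np.atleast_2d(P)@np.array(k["R"]).T+np.array(k["t"])
    return np.c_[k["fx"]*X[:,0]/X[:,2]+k["cx"],k["fy"]*X[:,1]/X[:,2]+k["cy"]]
def redpad(im,box):
    u0,u1,v0,v1=box;a=im.astype(int);m=(a[...,0]>150)&(a[...,1]<70)&(a[...,2]<70)
    q=np.zeros_like(m);q[v0:v1,u0:u1]=m[v0:v1,u0:u1]
    n,l,s,c=cv2.connectedComponentsWithStats(q.astype(np.uint8));i=1+np.argmax(s[1:,4]);return c[i],s[i]
def rz(a):return np.array([[np.cos(a),-np.sin(a),0],[np.sin(a),np.cos(a),0],[0,0,1]])
E
python3 - <<'E'
from h import *
from scipy.optimize import least_squares
S=get_image("scene");T=get_image("top")
def tri(bs,bt):
    cs,ss=redpad(S,bs);ct,st=redpad(T,bt);print(cs,ss,ct,st)
    r=least_squares(lambda p:np.r_[proj("scene",p)[0]-cs,proj("top",p)[0]-ct],[600,-100,165]);print("pad",r.x,r.fun);return r.x
p=tri((275,315,195,225),(315,345,190,220));tri((170,206,165,190),(185,210,215,240))
for n in("block",):
  d=[e for e in regions_of(n,"top") if abs(e["extent"][0]-335)<12][0]["region"]
  v,u=np.nonzero(d);print(len(u),u.mean(),v.mean());r=cv2.minAreaRect(np.c_[u,v].astype(np.float32));print(r)
a=cv2.resize(T[125:225,290:380],None,fx=6,fy=6,interpolation=cv2.INTER_CUBIC)[:,:,::-1]
cv2.imwrite("pics/crop.png",a)
E
```

```text
Traceback (most recent call last):
  File "h.py", line 9, in redpad
    n,l,s,c=cv2.connectedComponentsWithStats(q.astype(np.uint8));i=1+np.argmax(s[1:,4]);return c[i],s[i]
                                                                     ~~~~~~~~~^^^^^^^^^
ValueError: attempt to get argmax of an empty sequence
```

```bash
sed -i 's/m=(a\[...,0\]>150).*/m=(a[...,0]>120)\&(a[...,0]>1.9*a[...,1])\&(a[...,0]>1.9*a[...,2])/' h.py
python3 - <<'E'
from h import *
from scipy.optimize import least_squares
S=get_image("scene");T=get_image("top")
def tri(bs,bt):
    cs,ss=redpad(S,bs);ct,st=redpad(T,bt);print(cs,ss,ct,st)
    r=least_squares(lambda p:np.r_[proj("scene",p)[0]-cs,proj("top",p)[0]-ct],[600,-100,165]);print("pad",r.x,r.fun);return r.x
p=tri((275,315,195,225),(315,345,190,220));tri((170,206,165,190),(185,210,215,240))
for n in("block",):
  d=[e for e in regions_of(n,"top") if abs(e["extent"][0]-335)<12][0]["region"]
  v,u=np.nonzero(d);print(len(u),u.mean(),v.mean());r=cv2.minAreaRect(np.c_[u,v].astype(np.float32));print(r)
a=cv2.resize(T[125:225,290:380],None,fx=6,fy=6,interpolation=cv2.INTER_CUBIC)[:,:,::-1]
cv2.imwrite("pics/crop.png",a)
E
```

```text
[296.77130045 209.56950673] [284 205  26  11 223] [329.44802867 202.97491039] [321 193  18  21 279]
pad [ 515.06011377 -229.88314898  167.39702254] [ 0.26336574 -0.03408771 -0.20282862  0.21259136]
[193.64227642 175.63414634] [183 172  22   8 123] [197.71223022 224.72302158] [190 215  16  21 278]
pad [448.37314506 122.79372179 166.92243366] [ 0.05762022  0.00091986 -0.03080148  0.04334029]
787 335.33163913595934 177.6556543837357
((335.2538146972656, 177.84788513183594), (47.05696487426758, 22.24285888671875), 16.189205169677734)
```

View pics/crop.png

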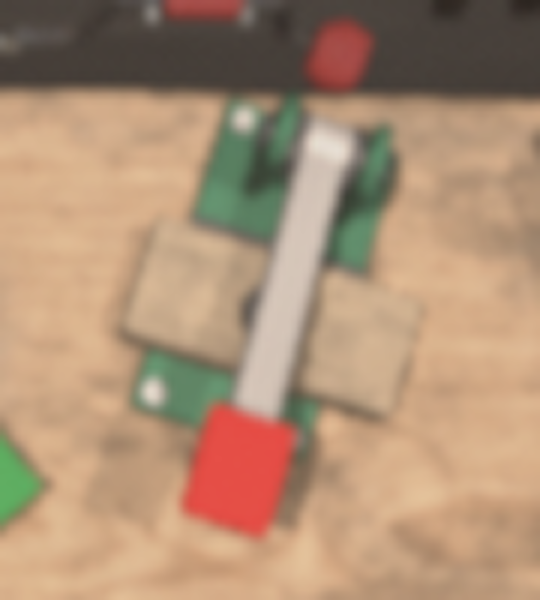

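The crop confirms it: the wooden block runs under this lever, the red pad centre is at crop (240,470), and the hinge end of the lever is at (329,140). Next I will get the yaw, then hover above the pad.

```bash
cat >> h.py <<'E'
from scipy.spatial.transform import Rotation as Ro
PSI=None
def pose(q,pad0,psi,lift=0,yaw=None):
    """tool pose with the tip on the pad at lever angle q; pad0 = pad centre at q=0; lift along world z"""
    a=np.arctan2(85,-171);L=np.hypot(171,85)
    d=L*(np.array([np.cos(a+q),0,np.sin(a+q)])-np.array([np.cos(a),0,np.sin(a)]))
    p=np.array(pad0)+rz(psi)@d+[0,0,lift]
    R=rz(psi)@Ro.from_euler('y',.2-q).as_matrix()@rz(-psi)@Ro.from_euler('xyz',[180,0,yaw],degrees=True).as_matrix()
    return p.tolist(),Ro.from_matrix(R).as_euler('xyz',degrees=True).tolist()
E
python3 - <<'E'
from h import *
from scipy.optimize import least_squares
def back(c,uv,z):
    return least_squares(lambda p:proj(c,[p[0],p[1],z])[0]-uv,[550,-230]).x
pad=back("top",[329.45,203],170)
for z in(95,105):
    h=back("top",[344.8,148.3],z);d=h-pad;print("pad",pad,"hinge",h,np.degrees(np.arctan2(d[1],d[0])),np.hypot(*d))
b=back("top",[335.3,177.7],50);d=b-pad;print("block",b,np.degrees(np.arctan2(d[1],d[0])),np.hypot(*d))
psi=np.radians(-15)
for y in(75,-105):
    p,o=pose(0,[515,-230,170],psi,60,y);print(y,p,o,solve_ik(p,o))
E
```

```text
pad [ 515.35755194 -230.06226635] hinge [ 682.25934225 -283.94652142] -17.892677580379576 175.38449348399533
pad [ 515.35755194 -230.06226635] hinge [ 680.06833911 -282.17581561] -17.557072900863687 172.75840190733587
block [ 601.94147523 -263.87578348] -21.332077822440212 92.9522980569454
75 [515.0, -230.0, 230.0] [-168.54084409738354, 0.0, 74.99999999999999] [-29.6328001   12.6322637   93.00661376  -2.88584565  85.46370692
 -14.12484855]
-105 [515.0, -230.0, 230.0] [168.5408440973835, 0.0, -104.99999999999999] None
```

```bash
cat >> h.py <<'E'
PSI=np.radians(-16.5);YAW=73.5;PAD=np.array([515.3,-230.,170.])
E
python3 - <<'E'
from h import *
grip(0)
goto([270,430,330],[180,0,120])
goto(*pose(0,PAD,PSI,100,YAW))
goto(*pose(0,PAD,PSI,25,YAW));wait(.3)
o=get_obs();print(o["t"],o["tcp_pos"],o["wrist_force"],o["grip_width"])
S=get_image("scene")[160:300,230:410];T=get_image("top")[125:265,270:400]
cv2.imwrite("pics/hov.png",np.hstack([cv2.resize(a,None,fx=f,fy=f,interpolation=cv2.INTER_CUBIC) for a,f in((S,2.5),(T,2.5))])[:,:,::-1])
E
```

```text
5.5417 [ 516.62398959 -230.70081896  197.38012949] [-0.32068461  0.69077181  0.01172576] 0.03952362147388855
```

View pics/hov.png

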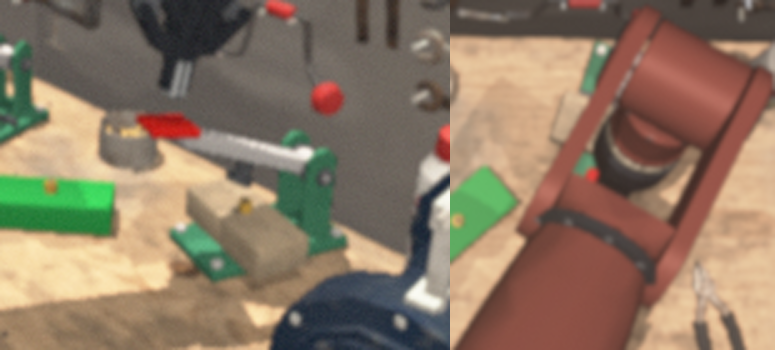

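The scene crop shows the closed fingertips at (178,93), square to and just above the red pad at (168,125). The bush stands proud at (245,205). Next I go down to first contact by force, then press along the arc.

Run:
```python
from h import *
lift=25;f0=get_obs()["wrist_force"][2]
p,o=pose(0,PAD,PSI,10,YAW);move_l(p,o,60)
for lift in np.arange(8,-12,-2.):
    p,o=pose(0,PAD,PSI,lift,YAW);move_l(p,o,40);wait(.1);s=get_obs();print(lift,s["tcp_pos"].round(1),s["wrist_force"].round(1))
    if s["wrist_force"][2]-f0>2.5:break
print(s["t"])
```

```text
8.0 [ 515.4 -230.1  178.2] [-0.  -0.5 -1.1]
6.0 [ 515.3 -230.   176. ] [ 1.3 -0.   0.1]
4.0 [ 515.3 -230.   173.9] [ 0.2 -0.4  0.7]
2.0 [ 515.3 -230.   171.9] [-0.2  0.1  0.7]
0.0 [ 515.6 -230.2  170.6] [0.6 0.2 2.8]
7.7917
```

Run:
```python
from h import *
def at(q,sp=30,lift=0):
    p,o=pose(q,PAD,PSI,lift,YAW);move_l(p,o,sp)
    s=get_obs();print(round(q,3),lift,s["t"].__round__(2),(s["tcp_pos"]-p).round(1),s["tcp_pos"].round(1),s["wrist_force"].round(1));return s
for q in(.08,.16,.24,.30,.34,.37,.40):at(q)
for l in(-1.,-2.,-3.,-4.,-5.):
    wait(.15);s=get_obs()
    if s["wrist_force"][2]>40:break
    if s["tcp_pos"][2]<96:break
    at(.40,15,l)
wait(.3);s=get_obs();print(s["t"],s["tcp_pos"],s["wrist_force"])
S=get_image("scene")[160:300,230:410]
cv2.imwrite("pics/down.png",cv2.resize(S,None,fx=4,fy=4,interpolation=cv2.INTER_CUBIC)[:,:,::-1])
```

```text
0.08 0 8.45 [ 0.4 -0.1  0.7] [ 509.7 -228.4  156.7] [0.1 0.4 5.2]
0.16 0 9.11 [ 0.4 -0.   0.6] [ 504.8 -226.8  142.3] [-0.3  0.7  6. ]
0.24 0 9.77 [ 0.5 -0.1  1.2] [ 501.2 -225.7  128.1] [-0.8  2.   8.9]
0.3 0 10.3 [ 0.6 -0.1  1.7] [ 499.1 -225.1  117.4] [-3.3  2.1 11.3]
0.34 0 10.71 [ 0.5 -0.   1.6] [ 498.  -224.7  109.7] [-3.3  3.4 12.6]
0.37 0 11.05 [0.5 0.  1.4] [ 497.4 -224.5  103.8] [-2.6  2.2 11.7]
0.4 0 11.39 [0.4 0.1 1.3] [ 496.9 -224.4   98. ] [-4.4  2.8 12.1]
0.4 -1.0 11.79 [0.4 0.1 1.6] [ 496.9 -224.4   97.3] [-5.3  4.5 14.6]
0.4 -2.0 12.19 [0.4 0.1 2.1] [ 496.9 -224.4   96.8] [-7.5  4.1 17.7]
0.4 -3.0 12.59 [0.4 0.  3.1] [ 496.9 -224.4   96.8] [-9.8  6.5 24.1]
0.4 -4.0 12.99 [0.4 0.  4. ] [ 497.  -224.4   96.7] [-14.1   7.1  29.8]
0.4 -5.0 13.39 [0.5 0.  4.9] [ 497.  -224.4   96.6] [-17.2   9.   36.6]
13.6917 [ 496.97622662 -224.40645068   96.64633486] [-17.49144453   9.70930824  36.52521766]
```

View pics/down.png

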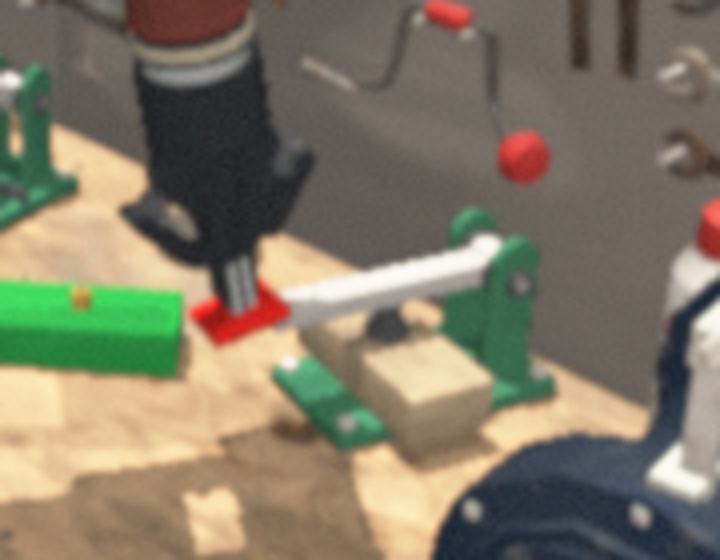

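Lever is hard down: the fingertips are on the pad at (240,310) and the foot is flat on the wood at (388,330), with the TCP stopped at z ≈ 96.7. Now the slow return.

Run:
```python
from h import *
def at(q,sp=30,lift=0):
    p,o=pose(q,PAD,PSI,lift,YAW);move_l(p,o,sp)
    s=get_obs();print(round(q,3),lift,round(s["t"],2),s["tcp_pos"].round(1),s["wrist_force"].round(1))
at(.40,15,-2);at(.40,15,0)
for q in(.34,.28,.21,.14,.07,.0):at(q)
at(0,12,3);at(0,15,8);at(0,60,60);wait(.4)
S=get_image("scene")[160:300,230:410]
cv2.imwrite("pics/up.png",cv2.resize(S,None,fx=4,fy=4,interpolation=cv2.INTER_CUBIC)[:,:,::-1])
print(get_obs()["t"])
```

```text
0.4 -2 14.09 [ 496.9 -224.4   96.9] [-7.   4.2 18.5]
0.4 0 14.38 [ 496.9 -224.3   97.6] [-1.9  1.4  9. ]
0.34 0 14.91 [ 497.9 -224.7  109. ] [-2.3  2.2  8.5]
0.28 0 15.44 [ 499.6 -225.2  120.3] [-2.4  1.2  7.8]
0.21 0 16.03 [ 502.3 -226.   133.2] [-0.5  1.7  5.6]
0.14 0 16.62 [ 505.9 -227.2  145.9] [-0.8  0.5  5.4]
0.07 0 17.22 [ 510.3 -228.5  158.2] [0.3 0.9 5.8]
0.0 0 17.81 [ 515.5 -230.2  169.7] [ 0.2 -0.6  3.6]
0 3 18.21 [ 514.4 -229.5  172.1] [ 0.5 -0.2  0.2]
0 8 18.69 [ 515.4 -230.1  178.2] [0.3 1.  0.7]
0 60 19.71 [ 515.  -229.8  229.4] [ 0.  -0.5 -0.2]
20.1583
```

View pics/up.png

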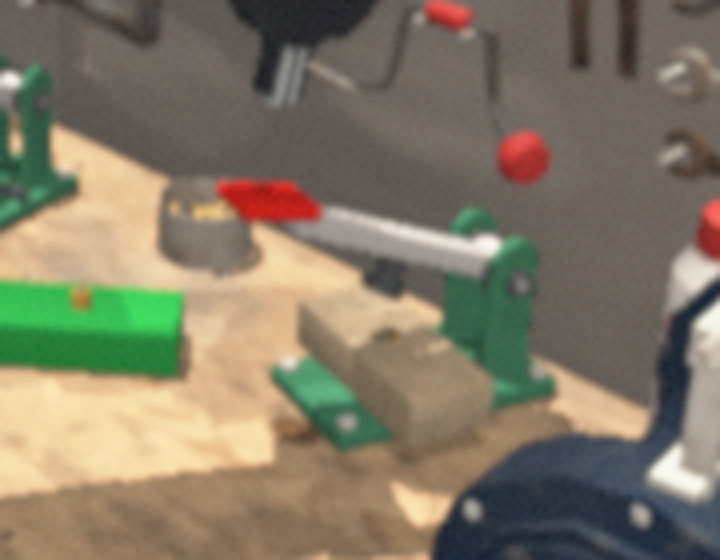

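The lever is back up with its pad at (270,200), the bush is flush at (395,335), the block is in place, and the arm is clear.

```bash
python3 -c "
from station import *
print(sign_off())"
```

```text
the job is handed in; nothing more can be done
None
```

The bush looks flush in the block, the lever came back up slowly under the fingers to its top stop, and the job is handed in; no verdict came back.

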